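# Roll a tommy bar into the V-block and push it to the stop

### The arm

A 7-joint arm with a two-finger parallel gripper is mounted at the origin on the work surface. World frame = base frame: x ahead of the robot, y to its left, z up, the work surface at z = 0. Lengths are in m, angles in rad, forces in N, time in s.
With the tool pointing down it reaches from about 0.35 to 0.775 m from the base axis. Payload 3.1 kg.
Tool frame: the origin (TCP) lies at the very end of the fingers, on their centre line; the grasp point (between the pads) lies 19 mm behind it; z points along the fingers, x is the direction in which the jaws open and shut, and the axes are right-handed (so a half turn about z gives the same grasp; the last joint's range is limited). The gripper opens to 85 mm and grips with 20 to 120 N. Pads are 22 mm wide; open, the fingers measure 114 mm over their backs; the gripper's body (76 mm by 85 mm) begins 54 mm behind the grasp point. The pads swing forward as they close: fully open they stand 13 mm farther back than shut.
Start: joints at [1.155, 0.311, 0.014, 1.512, -0.004, 1.319, -0.027], TCP at [0.201, -0.512, 0.208] pointing down, gripper open.
Joint ranges: [-2.7, 2.7], [-0.3, 1.91], [-1.27, 1.3], [0.12, 2.57], [-1.44, 4.58], [0.2, 2.03], [-3.05, 3.05]. Speed limits (rad/s): [2.79, 2.79, 3.14, 3.14, 3.14, 3.14, 3.14].

### API

Orientations are given as [roll, pitch, yaw] about the fixed x, y, z axes, in that order (R = Rz(yaw) Ry(pitch) Rx(roll)).
In Python, from plant import arm, camera, job gives the robot as it stands.
- The arm moves only by the tool send_rows, never from a script. Its argument "series" is a list of rows, each an object with "grip": the opening in per cent of the stroke, from 0 (shut) to 100 (fully open); "travel": the shift along the world's x, y, z in m, a list of three; "yaw": the turn about the world's z in rad. In form: [{"grip": grip, "travel": [dx, dy, dz], "yaw": yaw}, ...]. A call has 1 to 20 rows; each row shifts and turns the commanded pose from where the row before left it; what a row does not reach is not made up. A row lasts 1/10 s, in which the tool goes at most 50 mm and 8.59 degrees, less where a joint would pass 70% of its speed; a pose out of reach is approached as far as the arm can. A call with a gripper value outside its range is refused whole. The fingers move at their own pace and stop on an object; "grip_force" is the grip in N (left out, the last holds). Time passes only in rows, so rows that do not move let the fingers close. It gives the time, the measured TCP pose, the force and the opening at its end, in the units of the state.
- arm.get_state(): the state, without advancing time (a new reading comes with each control period).
- camera(name): name is "side" or "top" or "wrist"; returns a dict with "image" (400x640x3 uint8, red, green, blue), "intrinsics" (3x3 intrinsics, pixels), "distortion" ([k1, k2, p1, p2, k3] as OpenCV has them; the pictures are not rectified), "position" and "rotation" of the camera in the world; the wrist camera has in their place "tool_from_camera" (4x4, takes a point from camera to tool coordinates, whose origin is the TCP and whose axes are the tool frame's). Camera axes: x right, y up, looking along -z (the intrinsics and any distortion apply to the point x, -y, -z); pixel columns grow to the right and rows downward; lengths in m; the calibration is good to about 2 mm. A picture is of the moment at which its call begins: read the wrist's pose just before it. There is no depth.
- job.finish_job(): hands the job in, once; it reports no verdict.
The state is a dict: "time_s": time; "joints": joint angles; "qd": joint speeds; "tau": joint torques, N m; "eef_pos": TCP position; "eef_rot": TCP orientation; "contact_force": force on the tool from outside, world axes, zero at the start; "moment": the same for the moment, N m; "width": finger opening in m.
Only numpy, scipy, OpenCV 4.12 (cv2) and the standard library are available. Lean on these libraries where they do the work, as an engineer would, in place of code of your own. Each camera call takes 0.05 s, during which the arm holds its last target. There are 200 camera calls.

### The job

Roll the brass tommy bar across the dark iron plate, pushing it by its side with the fingertips, until it drops into the V-groove at the plate's far edge; then push it endways along the groove until its other end is fully home against the end stop, and take the hand away. The bar is only pushed: never pick it up or tip it on end, and leave the bronze weight, the caliper and the grey shroud where they are.

Things in the scene. Friction and masses are not known exactly. Their poses are not given: they have to be found in the camera images.
- bar: Brass tommy bar, plain and round, 20 mm diameter, 160 mm long, about 0.4 kg. Origin at its middle, on its axis; its y axis runs along it, x and z turn as it rolls. Starts on the iron plate 60 to 110 mm short of the groove, its middle 25 to 50 mm right of the home place, up to 9 degrees from parallel. Rolls almost freely; sliding along the groove takes 2 to 10 N.
- vplate: Fixed dark iron plate with a steel V-block at its far edge. Origin on the work surface under the groove's bottom line, at mid-length of the block; x points away from the robot across the groove (the way to roll), y left along the groove to the stop, z up. Plate: flat top at z = 26 mm, x = -202 to -12, y = -150 to 150 mm. V-block: x = -12 to 48, y = -75 to 75 mm.
- groove (a point): Middle of the groove's bottom line (vplate x = 0, y = 0, z = 14 mm). 90-degree groove: the near face falls from the plate's edge (x = -12, z = 26 mm) to it, the far face rises to x = 18, z = 32 mm, a jaw 6 mm above the plate that stops the bar. A seated bar's axis lies at x = 0, z = 28 mm.
- stop (a point): Point on the end stop's face where the middle of the bar's end comes to rest (vplate x = 0, y = 75, z = 28 mm). The stop is an upright steel plate across the left end of the block, x = -12 to 48 mm, 10 mm thick, top at z = 46 mm. The right end of the groove is open, free air beyond it. A bar that is home has its middle at y = -5 mm, its right end at y = -85 mm, 10 mm beyond the block.
- weight: Bronze weight block, 40 x 40 mm and 30 mm high, loose, standing on the near left part of the iron plate; origin at the centre of its underside. Not to be moved.
- caliper: Steel dial caliper, loose, lying flat on the bench to the left of the plate: beam 200 mm long along its x axis and 16 mm wide, jaws reaching 53 mm to its -y side, round dial 38 mm wide and 15 mm high; origin on its underside at the middle of the beam. Not to be moved.
- shroud: Grey plastic handle shroud, a hollow tapered sleeve, 54 mm wide at the foot, 38 mm at the top, 85 mm high, loose, standing on the bench to the right of the plate; origin at the centre of its underside. Not to be moved.
Mind the look-alikes: they are no part of the job. Of the things like the bar, leave any that is green; of the rest the smaller one is meant.

How it is judged:
By the outcome, as a careful person would: the job done as asked, in the order asked, and still so for the second after the job is handed in, with the robot touching nothing.
It also fails if it takes over 54 s, if anything falls off the work surface, if the arm or the gripper's body presses on something with over 40 N, if the wrist force passes 120 N, or if a joint passes its speed limit or range.

## Working session

There is one attempt and no reset: what is moved stays moved. The work goes in short steps, Python scripts to look and compute and a tool call to move; the robot and the scene stay as the last step left them, time stands still between calls to the robot, and variables do not carry over. Pictures are saved under pics/ and viewed, about 8 in all and at most 12, crops included, and the job is handed in when it is done.

Besides the shell and the picture viewer there is one more tool, called after ">>>" as name([rows], argument=value, ...), one row to a line, values as JSON. send_rows: Moves the arm, as the interface text tells. Its arguments: {"type":"object","properties":{"series":{"type":"array","items":{"type":"object","properties":{"grip":{"type":"number"},"travel":{"type":"array","items":{"type":"number"}},"yaw":{"type":"number"}}}},"grip_force":{"type":"number"}},"required":["series"]}

```bash
ls; mkdir -p pics; python3 - <<'E'
from plant import arm, camera, job
import cv2,pickle
s=arm.get_state();print(s)
for n in("top","side"):
    c=camera(n);pickle.dump(c,open(n+".pkl","wb"));cv2.imwrite(f"pics/{n}0.png",c["image"][:,:,::-1])
    print(n,c["intrinsics"],c["distortion"],c["position"],c["rotation"])
E
```

```text
pics
{'time_s': 0.0, 'joints': array([ 1.15531909,  0.3117507 ,  0.01399304,  1.513037  , -0.00437799,
        1.31922163, -0.02719979]), 'qd': array([-0.00049071,  0.00066363, -0.00124353, -0.00011556, -0.00121093,
       -0.00047784,  0.00095881]), 'tau': array([ 1.14431668e-05, -3.79919815e+01,  1.46018844e-01, -2.30591762e+01,
        1.22882603e-02,  1.35324421e-02,  2.31763767e-05]), 'eef_pos': array([ 0.20053822, -0.51129466,  0.20691553]), 'eef_rot': array([ 3.14147346e+00,  2.38334638e-03, -1.19693765e+00]), 'contact_force': array([-0.19988202, -0.06691098,  0.22752753]), 'moment': array([-0.01442047,  0.00188113,  0.00507384]), 'width': 0.0854263212456681}
top [[397.57214682   0.         320.33906943]
 [  0.         397.57214682 195.40332414]
 [  0.           0.           1.        ]] [-0.01700627  0.          0.          0.          0.        ] [0.42653378 0.05334291 1.27717992] [ 0.11811058 -0.02337592 -1.59122307]
side [[403.3896549    0.         318.4320727 ]
 [  0.         403.3896549  194.81669706]
 [  0.           0.           1.        ]] [-0.01958815  0.          0.          0.          0.        ] [0.06868196 0.72886224 0.77388542] [ 0.86812965  0.0084387  -2.51265305]
```

View pics/top0.png

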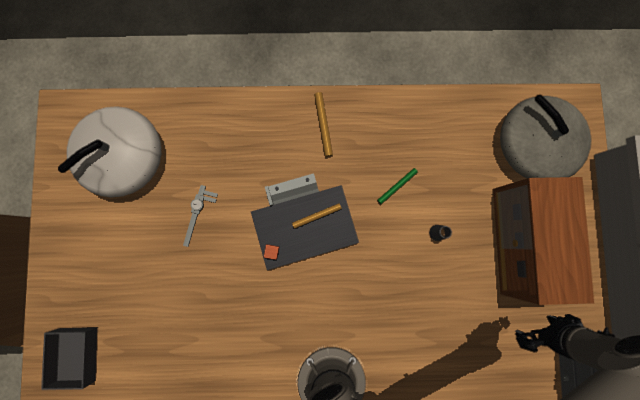

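View pics/side0.png

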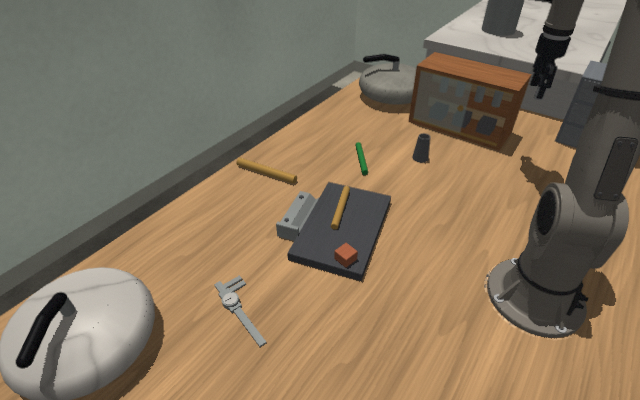

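The top view shows the target bar on the dark plate, ends about (293,226) and (340,208). The V-block is at (265–317,175–205), the weight at (271,252). The larger brass bar (323,125) and the green bar are decoys. I'll enlarge both views.

```bash
python3 - <<'E'
import cv2,pickle
for n,(u,v,w,h) in {"top":(240,165,130,110),"side":(270,175,130,110)}.items():
    im=pickle.load(open(n+".pkl","rb"))["image"][v:v+h,u:u+w,::-1]
    im=cv2.resize(im,None,fx=5,fy=5,interpolation=cv2.INTER_CUBIC)
    im=cv2.convertScaleAbs(im,alpha=1.6)
    for k in range(0,w,10):
        cv2.line(im,(k*5,0),(k*5,6),(0,255,255),1)
        cv2.putText(im,str(u+k),(k*5,16),0,.35,(0,255,255),1)
    for k in range(0,h,10):
        cv2.line(im,(0,k*5),(6,k*5),(0,255,255),1)
        cv2.putText(im,str(v+k),(8,k*5+4),0,.35,(0,255,255),1)
    cv2.imwrite(f"pics/{n}c.png",im)
E
cat > h.py <<'E'
import numpy as np,cv2
from scipy.spatial.transform import Rotation as R
def ray(c,uv,Rc=None,p=None):
    Rc=R.from_euler('xyz',c["rotation"]).as_matrix() if Rc is None else Rc
    p=np.array(c["position"]) if p is None else p
    n=cv2.undistortPoints(np.array(uv,float).reshape(-1,1,2),c["intrinsics"],np.array(c["distortion"])).reshape(-1,2)
    return p,np.c_[n[:,0],-n[:,1],-np.ones(len(n))]@Rc.T
def on_z(c,uv,z,**k):
    p,d=ray(c,uv,**k); z=np.broadcast_to(z,len(d))
    return p+d*((z-p[2])/d[:,2])[:,None]
def proj(c,P,Rc=None,p=None):
    Rc=R.from_euler('xyz',c["rotation"]).as_matrix() if Rc is None else Rc
    p=np.array(c["position"]) if p is None else p
    q=(np.atleast_2d(P)-p)@Rc*[1,-1,-1]
    return cv2.projectPoints(q,np.zeros(3),np.zeros(3),c["intrinsics"],np.array(c["distortion"]))[0].reshape(-1,2)
E
```

```text
(no output)
```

View pics/topc.png

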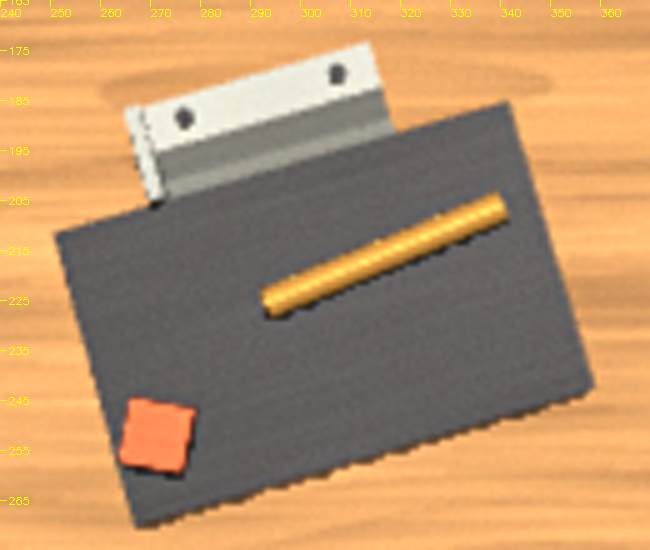

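The plate corners in the top picture are (251,211.6), (341.8,185.4), (359,242.6) and (267.4,270.4). The bar axis ends are (293.2,225.4) and (341,206.2).

```bash
python3 - <<'E'
from h import *;import pickle
c=pickle.load(open("top.pkl","rb"))
W=on_z(c,[(251,211.6),(341.8,185.4),(359,242.6),(267.4,270.4)],.026)
L=np.array([(-.012,.15),(-.012,-.15),(-.202,-.15),(-.202,.15)])
lc,wc=L.mean(0),W[:,:2].mean(0)
U,_,Vt=np.linalg.svd((L-lc).T@(W[:,:2]-wc)); M=(Vt.T@U.T)
t=wc-M@lc; yaw=np.arctan2(M[1,0],M[0,0])
print("vplate",t,yaw,np.degrees(yaw),"res",(L@M.T+t-W[:,:2]).round(4).tolist())
B=on_z(c,[(293.2,225.4),(341,206.2)],.036)
print(B,"local",(B[:,:2]-t)@M,np.linalg.norm(B[0]-B[1]))
wt=on_z(c,[(271.5,252)],.056);print("weight",wt,(wt[:,:2]-t)@M)
sh=on_z(c,[(436,232)],.085);print("shroud",sh,(sh[:,:2]-t)@M)
E
```

```text
vplate [0.57801976 0.09947885] 0.26760492764190635 15.332632930785016 res [[-0.0002, 0.0009], [0.0008, -0.0004], [-0.0005, -0.0015], [-0.0002, 0.0011]]
[[ 0.48072871  0.10771743  0.036     ]
 [ 0.53797083 -0.0428358   0.036     ]] local [[-0.0916497   0.03367128]
 [-0.07625465 -0.12665941]] 0.1610681089255693
weight [[0.40050367 0.17365223 0.056     ]] [[-0.15158466  0.11847255]]
shroud [[ 0.4502706  -0.32367859  0.085     ]] [[-0.23509448 -0.37431625]]
```

Local bar pose: middle at x=-84, y=-46 mm, about 5.5° off parallel. I'll move above a point 40 mm behind it, with the grip at 50 %.

>>> send_rows([
  {"grip": 50, "travel": [0.01, 0.04, 0], "yaw": 0},
  {"grip": 50, "travel": [0.01, 0.04, 0], "yaw": 0},
  {"grip": 50, "travel": [0.01, 0.04, 0], "yaw": 0},
  {"grip": 50, "travel": [0.01, 0.04, 0], "yaw": 0},
  {"grip": 50, "travel": [0.01, 0.04, 0], "yaw": -0.01},
  {"grip": 50, "travel": [0.022, 0.033, 0], "yaw": 0},
  {"grip": 50, "travel": [0.022, 0.033, 0], "yaw": 0},
  {"grip": 50, "travel": [0.022, 0.033, 0], "yaw": 0},
  {"grip": 50, "travel": [0.022, 0.033, 0], "yaw": 0},
  {"grip": 50, "travel": [0.022, 0.033, 0], "yaw": 0},
  {"grip": 50, "travel": [0.022, 0.033, 0], "yaw": 0},
  {"grip": 50, "travel": [0.022, 0.033, 0], "yaw": 0},
  {"grip": 50, "travel": [0.022, 0.033, 0], "yaw": 0},
  {"grip": 50, "travel": [0.022, 0.033, 0], "yaw": 0},
  {"grip": 50, "travel": [0.022, 0.033, 0], "yaw": 0},
  {"grip": 50, "travel": [0, 0, 0], "yaw": 0},
  {"grip": 50, "travel": [0, 0, 0], "yaw": 0},
])

```text
time_s: 1.8
eef_pos: [0.4705, 0.0188, 0.2074]
eef_rot: [3.14, 0.001, -1.204]
contact_force: [-0.3, -0.3, 0.3]
width: 0.0425
```

>>> send_rows([
  {"grip": 50, "travel": [0, 0, -0.04], "yaw": 0},
  {"grip": 50, "travel": [0, 0, -0.04], "yaw": 0},
  {"grip": 50, "travel": [0, 0, -0.04], "yaw": 0},
  {"grip": 50, "travel": [0, 0, -0.026], "yaw": 0},
  {"grip": 50, "travel": [0, 0, -0.015], "yaw": 0},
  {"grip": 50, "travel": [0, 0, -0.01], "yaw": 0},
  {"grip": 50, "travel": [0, 0, -0.005], "yaw": 0},
  {"grip": 50, "travel": [0, 0, 0], "yaw": 0},
  {"grip": 50, "travel": [0, 0, 0], "yaw": 0},
])

```text
time_s: 2.7
eef_pos: [0.4716, 0.0177, 0.0328]
eef_rot: [-3.14, -0.001, -1.207]
contact_force: [0.8, 0.1, -1.2]
width: 0.0426
```

```bash
cat > look.py <<'E'
import sys,cv2,pickle
from plant import arm,camera
n,out,u,v,w,h,f=sys.argv[1],sys.argv[2],*map(int,sys.argv[3:8])
s=arm.get_state();c=camera(n);pickle.dump((s,c),open(out+".pkl","wb"))
im=cv2.convertScaleAbs(cv2.resize(c["image"][v:v+h,u:u+w,::-1],None,fx=f,fy=f,interpolation=cv2.INTER_CUBIC),alpha=1.5)
for k in range(0,w,10):
    cv2.line(im,(k*f,0),(k*f,6),(0,255,255),1);cv2.putText(im,str(u+k),(k*f,16),0,.35,(0,255,255),1)
for k in range(0,h,10):
    cv2.line(im,(0,k*f),(6,k*f),(0,255,255),1);cv2.putText(im,str(v+k),(8,k*f+4),0,.35,(0,255,255),1)
cv2.imwrite(f"pics/{out}.png",im);print(s["eef_pos"],s["eef_rot"],s["contact_force"])
E
python3 look.py side s1 270 160 130 120 5
```

```text
[0.47164734 0.01772285 0.03281158] [-3.14007493e+00 -8.61873236e-04 -1.20745018e+00] [ 0.76827104  0.09423606 -1.18636882]
```

View pics/s1.png

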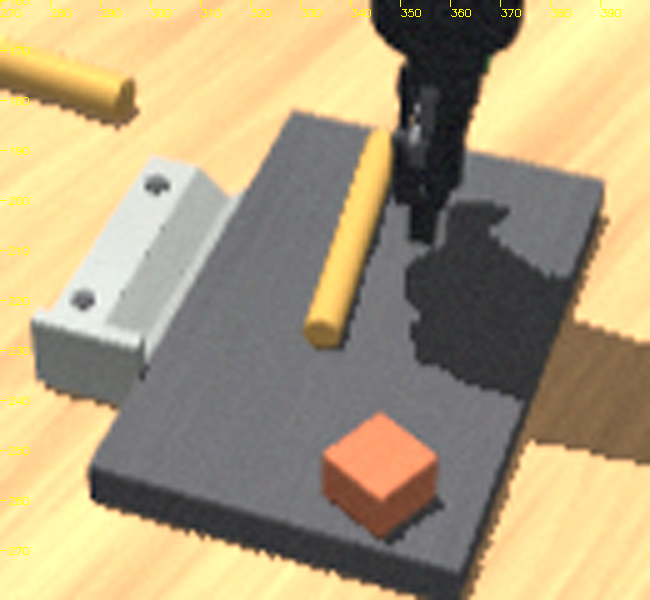

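Fingers stand just behind the bar, parallel to it; the left tip is at about (355,209). I'll check its height.

```bash
python3 - <<'E'
from h import *;import pickle
s,c=pickle.load(open("s1.pkl","rb"))
a=np.array([np.cos(s["eef_rot"][2]),np.sin(s["eef_rot"][2])])
p=s["eef_pos"][:2]
for z in(.028,.033,.038,.043): print(z,proj(c,[[*(p-a*d+n*np.array([-a[1],a[0]])),z] for d in(.021,.036) for n in (-.011,.011)]).round(1).tolist())
E
```

```text
0.028 [[357.1, 216.7], [349.1, 215.2], [356.0, 220.4], [347.9, 219.0]]
0.033 [[357.2, 215.3], [349.1, 213.9], [356.1, 219.0], [348.0, 217.6]]
0.038 [[357.3, 213.9], [349.2, 212.5], [356.2, 217.7], [348.1, 216.2]]
0.043 [[357.4, 212.6], [349.3, 211.1], [356.3, 216.3], [348.1, 214.8]]
```

The tips look about 10 mm higher than the TCP, so I'll lower slowly and watch the force.

>>> send_rows([
  {"grip": 50, "travel": [0, 0, -0.003], "yaw": 0},
  {"grip": 50, "travel": [0, 0, -0.003], "yaw": 0},
  {"grip": 50, "travel": [0, 0, -0.002], "yaw": 0},
  {"grip": 50, "travel": [0, 0, 0], "yaw": 0},
  {"grip": 50, "travel": [0, 0, 0], "yaw": 0},
])

```text
time_s: 3.25
eef_pos: [0.4708, 0.018, 0.0239]
eef_rot: [3.141, 0.0, -1.207]
contact_force: [0.2, -0.2, 1.1]
width: 0.0424
```

>>> send_rows([
  {"grip": 50, "travel": [0, 0, -0.002], "yaw": 0},
  {"grip": 50, "travel": [0, 0, -0.001], "yaw": 0},
  {"grip": 50, "travel": [0, 0, 0], "yaw": 0},
  {"grip": 50, "travel": [0, 0, 0], "yaw": 0},
])

```text
time_s: 3.65
eef_pos: [0.4709, 0.018, 0.021]
eef_rot: [3.142, 0.0, -1.207]
contact_force: [0.1, -0.9, -0.1]
width: 0.0427
```

```bash
python3 look.py side s2 320 170 60 55 10
```

```text
[0.47085283 0.01799021 0.02096159] [ 3.14150764e+00  3.26052356e-05 -1.20687111e+00] [ 0.06748242 -0.85195724 -0.10242074]
```

View pics/s2.png

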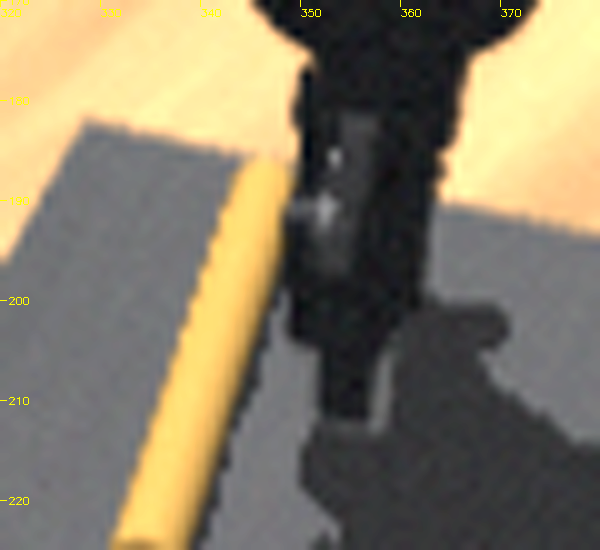

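The tips are about 5 mm above the plate, and the wider knuckles are well above the bar. Now I'll roll it slowly, squaring up as it goes.

>>> send_rows([
  {"grip": 50, "travel": [0.0028, 0.0011, 0], "yaw": 0},
  {"grip": 50, "travel": [0.0028, 0.0011, 0], "yaw": 0},
  {"grip": 50, "travel": [0.0028, 0.0011, 0], "yaw": 0},
  {"grip": 50, "travel": [0.0028, 0.0011, 0], "yaw": 0},
  {"grip": 50, "travel": [0.0028, 0.0011, 0], "yaw": 0},
  {"grip": 50, "travel": [0.0028, 0.0011, 0], "yaw": 0},
  {"grip": 50, "travel": [0.0028, 0.0011, 0], "yaw": 0},
  {"grip": 50, "travel": [0.0028, 0.0011, 0], "yaw": 0},
  {"grip": 50, "travel": [0.0028, 0.0011, 0], "yaw": -0.005},
  {"grip": 50, "travel": [0.0028, 0.0011, 0], "yaw": -0.005},
  {"grip": 50, "travel": [0.0028, 0.001, 0], "yaw": -0.007},
  {"grip": 50, "travel": [0.0028, 0.001, 0], "yaw": -0.007},
  {"grip": 50, "travel": [0.0028, 0.001, 0], "yaw": -0.007},
  {"grip": 50, "travel": [0.0028, 0.001, 0], "yaw": -0.007},
  {"grip": 50, "travel": [0.0028, 0.001, 0], "yaw": -0.007},
  {"grip": 50, "travel": [0.0029, 0.001, 0], "yaw": -0.007},
  {"grip": 50, "travel": [0.0029, 0.0009, 0], "yaw": -0.007},
  {"grip": 50, "travel": [0.0029, 0.0008, 0], "yaw": -0.007},
  {"grip": 50, "travel": [0.0029, 0.0008, 0], "yaw": -0.007},
  {"grip": 50, "travel": [0.0029, 0.0008, 0], "yaw": -0.007},
])

```text
time_s: 5.7
eef_pos: [0.5276, 0.0383, 0.021]
eef_rot: [3.142, -0.0, -1.288]
contact_force: [0.5, 0.8, 0.0]
width: 0.0424
```

```bash
python3 look.py top t3 245 165 110 100 6
```

```text
[0.52759254 0.03832882 0.02098091] [ 3.14152490e+00 -1.15304329e-06 -1.28754888e+00] [0.46034582 0.79269146 0.00230056]
```

View pics/t3.png

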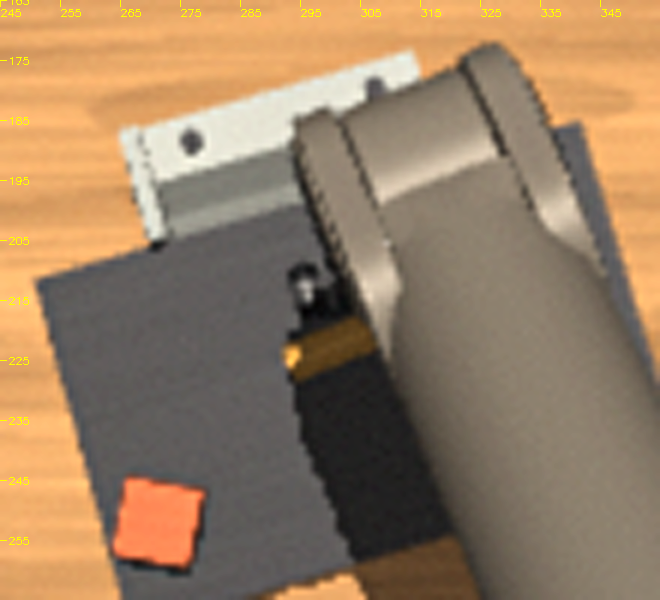

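The bar's left end is still at about (293.5,224), so it has hardly moved, yet the hand is past it. The tips must have skimmed over the top. I'll check from the side.

```bash
python3 look.py side s4 280 165 100 75 8
```

```text
[0.52823802 0.0385554  0.02109409] [-3.14065815e+00  5.42346732e-05 -1.28758003e+00] [ 1.51766031  0.42564205 -0.11404261]
```

View pics/s4.png

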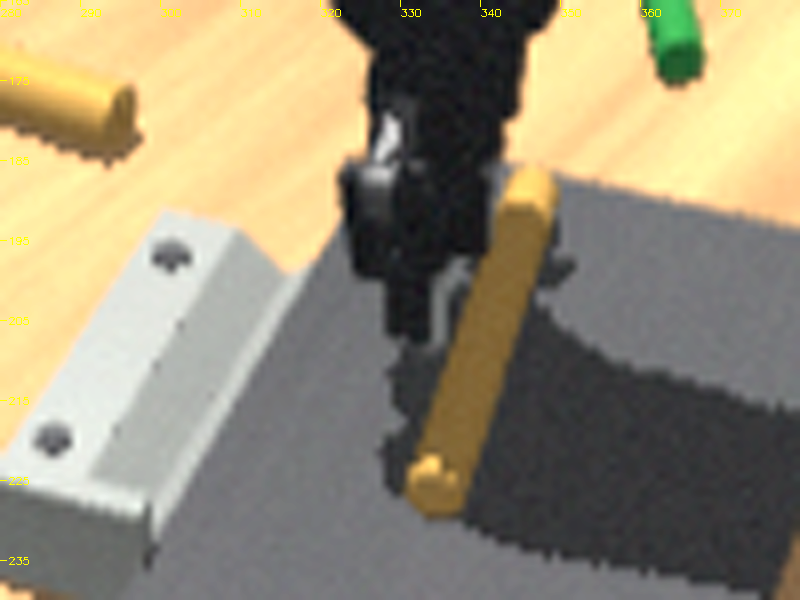

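The side view confirms it: the tips are in front of the bar and the hand passed over it. The bar's ends are now at (334,225) and (346,189). I'll compute the bar pose and the true tip height.

```bash
python3 - <<'E'
from h import *;import pickle
s,c=pickle.load(open("s4.pkl","rb"))
t=np.array([.578,.0995]);y=.2676;M=np.array([[np.cos(y),-np.sin(y)],[np.sin(y),np.cos(y)]])
B=on_z(c,[(334.2,225.2),(346.3,189.5)],.036);print(B,(B[:,:2]-t)@M,np.linalg.norm(B[0]-B[1]))
a=np.array([np.cos(s["eef_rot"][2]),np.sin(s["eef_rot"][2])]);p=s["eef_pos"][:2]
for z in(.03,.04,.05): print(z,proj(c,[[*(p-a*d),z] for d in(.021,.028,.035)]).round(1).tolist())
E
```

```text
[[ 0.48107972  0.10292043  0.036     ]
 [ 0.5350127  -0.03766617  0.036     ]] [[-0.0925663   0.02892612]
 [-0.07772646 -0.12091759]] 0.15057674385295308
0.03 [[330.8, 211.3], [330.0, 212.9], [329.1, 214.6]]
0.04 [[330.8, 208.5], [330.0, 210.2], [329.2, 211.9]]
0.05 [[330.9, 205.8], [330.0, 207.4], [329.2, 209.1]]
```

>>> send_rows([
  {"grip": 50, "travel": [0, 0, 0.02], "yaw": 0},
  {"grip": 50, "travel": [0, 0, 0.03], "yaw": 0},
  {"grip": 50, "travel": [0, 0, 0.01], "yaw": 0},
  {"grip": 50, "travel": [-0.02, -0.007, 0], "yaw": 0.03},
  {"grip": 50, "travel": [-0.02, -0.007, 0], "yaw": 0.03},
  {"grip": 50, "travel": [-0.018, -0.007, 0], "yaw": 0.02},
  {"grip": 50, "travel": [0, 0, 0], "yaw": 0},
  {"grip": 50, "travel": [0, 0, 0], "yaw": 0},
])

```text
time_s: 6.6
eef_pos: [0.4697, 0.0172, 0.081]
eef_rot: [-3.141, -0.0, -1.208]
contact_force: [0.6, 0.9, -0.6]
width: 0.0432
```

>>> send_rows([
  {"grip": 50, "travel": [0, 0, -0.03], "yaw": 0},
  {"grip": 50, "travel": [0, 0, -0.02], "yaw": 0},
  {"grip": 50, "travel": [0, 0, -0.01], "yaw": 0},
  {"grip": 50, "travel": [0, 0, -0.002], "yaw": 0},
  {"grip": 50, "travel": [0, 0, -0.002], "yaw": 0},
  {"grip": 50, "travel": [0, 0, -0.002], "yaw": 0},
  {"grip": 50, "travel": [0, 0, 0], "yaw": 0},
  {"grip": 50, "travel": [0, 0, 0], "yaw": 0},
])

```text
time_s: 7.4
eef_pos: [0.4699, 0.0173, 0.0155]
eef_rot: [-3.141, -0.001, -1.207]
contact_force: [0.4, -0.9, -0.9]
width: 0.0428
```

>>> send_rows([
  {"grip": 50, "travel": [0, 0, -0.002], "yaw": 0},
  {"grip": 50, "travel": [0, 0, -0.002], "yaw": 0},
  {"grip": 50, "travel": [0, 0, 0], "yaw": 0},
  {"grip": 50, "travel": [0, 0, 0], "yaw": 0},
])

```text
time_s: 7.8
eef_pos: [0.4693, 0.0172, 0.0109]
eef_rot: [3.141, 0.0, -1.207]
contact_force: [-0.4, 0.0, 0.3]
width: 0.0427
```

>>> send_rows([
  {"grip": 50, "travel": [0, 0, -0.002], "yaw": 0},
  {"grip": 50, "travel": [0, 0, -0.002], "yaw": 0},
  {"grip": 50, "travel": [0, 0, 0], "yaw": 0},
  {"grip": 50, "travel": [0, 0, 0], "yaw": 0},
])

```text
time_s: 8.2
eef_pos: [0.4693, 0.0173, 0.0069]
eef_rot: [3.141, 0.0, -1.207]
contact_force: [-0.1, 0.7, 0.6]
width: 0.0426
```

>>> send_rows([
  {"grip": 50, "travel": [0, 0, -0.002], "yaw": 0},
  {"grip": 50, "travel": [0, 0, -0.001], "yaw": 0},
  {"grip": 50, "travel": [0, 0, 0], "yaw": 0},
  {"grip": 50, "travel": [0, 0, 0], "yaw": 0},
])

```text
time_s: 8.6
eef_pos: [0.4693, 0.0173, 0.004]
eef_rot: [3.141, 0.0, -1.207]
contact_force: [0.9, -0.6, 0.8]
width: 0.0428
```

```bash
python3 look.py side s5 310 165 80 65 10
```

```text
[0.46933385 0.01726772 0.00395521] [ 3.14149101e+00  3.04053071e-05 -1.20697547e+00] [ 0.88548513 -0.62979908  0.76480462]
```

View pics/s5.png

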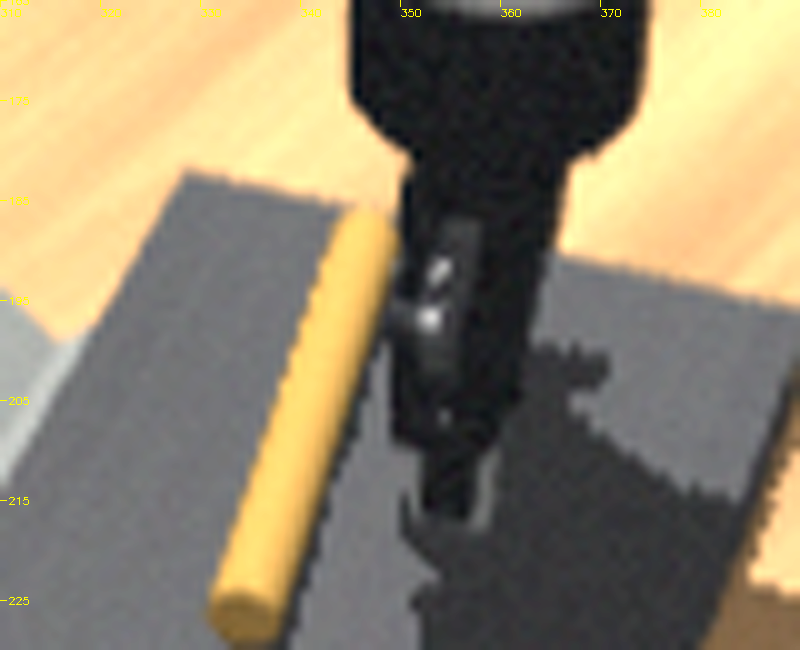

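The tip is now at about (354,217), roughly z = 30 mm, with the knuckles still above the bar. I'll push again.

>>> send_rows([
  {"grip": 50, "travel": [0.0028, 0.0011, 0], "yaw": 0},
  {"grip": 50, "travel": [0.0028, 0.0011, 0], "yaw": 0},
  {"grip": 50, "travel": [0.0028, 0.0011, 0], "yaw": 0},
  {"grip": 50, "travel": [0.0028, 0.0011, 0], "yaw": 0},
  {"grip": 50, "travel": [0.0028, 0.0011, 0], "yaw": 0},
  {"grip": 50, "travel": [0.0028, 0.0011, 0], "yaw": 0},
  {"grip": 50, "travel": [0.0028, 0.0011, 0], "yaw": 0},
  {"grip": 50, "travel": [0.0028, 0.0011, 0], "yaw": 0},
  {"grip": 50, "travel": [0.0028, 0.0011, 0], "yaw": 0},
  {"grip": 50, "travel": [0.0028, 0.0011, 0], "yaw": 0},
  {"grip": 50, "travel": [0.0028, 0.001, 0], "yaw": -0.006},
  {"grip": 50, "travel": [0.0028, 0.001, 0], "yaw": -0.006},
  {"grip": 50, "travel": [0.0028, 0.001, 0], "yaw": -0.006},
  {"grip": 50, "travel": [0.0028, 0.001, 0], "yaw": -0.006},
  {"grip": 50, "travel": [0.0028, 0.001, 0], "yaw": -0.006},
  {"grip": 50, "travel": [0.0029, 0.001, 0], "yaw": -0.006},
  {"grip": 50, "travel": [0.0029, 0.0009, 0], "yaw": -0.006},
  {"grip": 50, "travel": [0.0029, 0.0008, 0], "yaw": -0.006},
  {"grip": 50, "travel": [0.0029, 0.0008, 0], "yaw": -0.006},
  {"grip": 50, "travel": [0.0029, 0.0008, 0], "yaw": -0.006},
])

```text
time_s: 10.65
eef_pos: [0.5261, 0.0376, 0.004]
eef_rot: [3.142, -0.0, -1.267]
contact_force: [-1.7, 0.8, 0.3]
width: 0.0428
```

```bash
python3 look.py side s6 270 165 100 75 8
```

```text
[0.52612218 0.03764873 0.00402367] [ 3.14157703e+00 -3.28699714e-05 -1.26737406e+00] [-1.72385384  0.82201673  0.3306938 ]
```

View pics/s6.png

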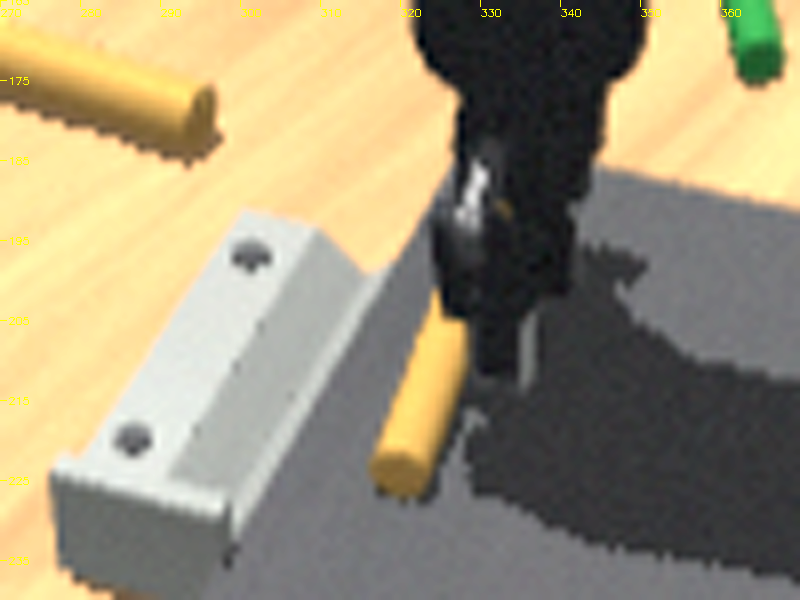

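Rolling properly now: the bar leads the tips, its left end at (319,224). I'll continue to the groove.

>>> send_rows([
  {"grip": 50, "travel": [0.0029, 0.0008, 0], "yaw": -0.006},
  {"grip": 50, "travel": [0.0029, 0.0008, 0], "yaw": -0.006},
  {"grip": 50, "travel": [0.0029, 0.0008, 0], "yaw": -0.006},
  {"grip": 50, "travel": [0.0029, 0.0008, 0], "yaw": -0.006},
  {"grip": 50, "travel": [0.0029, 0.0008, 0], "yaw": -0.006},
  {"grip": 50, "travel": [0.0029, 0.0008, 0], "yaw": -0.006},
  {"grip": 50, "travel": [0.0029, 0.0008, 0], "yaw": 0},
  {"grip": 50, "travel": [0.0029, 0.0008, 0], "yaw": 0},
  {"grip": 50, "travel": [0.0029, 0.0008, 0], "yaw": 0},
  {"grip": 50, "travel": [0.0029, 0.0008, 0], "yaw": 0},
  {"grip": 50, "travel": [0.0029, 0.0008, 0], "yaw": 0},
  {"grip": 50, "travel": [0.0029, 0.0008, 0], "yaw": 0},
  {"grip": 50, "travel": [0.0029, 0.0008, 0], "yaw": 0},
  {"grip": 50, "travel": [0.0029, 0.0008, 0], "yaw": 0},
  {"grip": 50, "travel": [0.0015, 0.0004, 0], "yaw": 0},
  {"grip": 50, "travel": [0, 0, 0], "yaw": 0},
  {"grip": 50, "travel": [0, 0, 0], "yaw": 0},
])

```text
time_s: 12.4
eef_pos: [0.5679, 0.0491, 0.0039]
eef_rot: [3.141, -0.0, -1.303]
contact_force: [0.4, -0.0, -0.1]
width: 0.0424
```

```bash
cat > blob.py <<'E'
import sys,pickle
from h import *
from plant import arm,camera
t=np.array([.578,.0995]);y=.2676;M=np.array([[np.cos(y),-np.sin(y)],[np.sin(y),np.cos(y)]])
s=arm.get_state();print("tcp local",(s["eef_pos"][:2]-t)@M,s["eef_pos"][2],s["contact_force"].round(1))
z=float(sys.argv[1])
for n in("side","top"):
    c=camera(n);hsv=cv2.cvtColor(c["image"],cv2.COLOR_RGB2HSV)
    P=proj(c,[[*(M@q+t),.03] for q in[(-.21,.16),(.02,.07),(.02,-.16),(-.21,-.16)]])
    m=np.zeros(hsv.shape[:2],np.uint8);cv2.fillConvexPoly(m,P.astype(int),255)
    h=cv2.inRange(hsv,(14,140,60),(30,255,255))&m
    k,l,st,_=cv2.connectedComponentsWithStats(h)
    for i in range(1,k):
        if st[i,4]<15: continue
        v,u=np.where(l==i);q=(on_z(c,np.c_[u,v],z)[:,:2]-t)@M
        w,e=np.linalg.eigh(np.cov(q.T));d=e[:,1]*np.sign(e[1,1])
        r=(q-q.mean(0))@d
        print(n,st[i,4],"mid",q.mean(0).round(4),"ends",r.min().round(4),r.max().round(4),"yrange",q[:,1].min().round(4),q[:,1].max().round(4),"tilt",np.degrees(np.arctan2(d[0],d[1])).round(1))
E
python3 blob.py .03
```

```text
tcp local [-0.02308609 -0.04588743] 0.003936298203709901 [ 0.4 -0.  -0.1]
side 155 mid [-0.0002  0.0047] ends -0.0504 0.0462 yrange -0.0456 0.0509 tilt -1.3
top 175 mid [-0.0467 -0.1526] ends -0.1072 0.0705 yrange -0.1616 -0.1338 tilt 86.1
top 67 mid [0.0039 0.0244] ends -0.0259 0.0201 yrange -0.002 0.0451 tilt -6.5
top 162 mid [-0.2052  0.0787] ends -0.0932 0.0803 yrange -0.0146 0.1589 tilt 0.6
```

The bar reads as seated (x ≈ 0, no force), with its left end at y ≈ +48 mm. I'll back off, lift, and go to the right end with the fingers shut.

>>> send_rows([
  {"grip": 50, "travel": [-0.004, -0.001, 0], "yaw": 0},
  {"grip": 50, "travel": [-0.004, -0.001, 0], "yaw": 0},
  {"grip": 50, "travel": [0, 0, 0.02], "yaw": 0},
  {"grip": 50, "travel": [0, 0, 0.035], "yaw": 0},
  {"grip": 50, "travel": [0, 0, 0.035], "yaw": 0},
  {"grip": 0, "travel": [0.01, -0.016, 0], "yaw": 0},
  {"grip": 0, "travel": [0.01, -0.016, 0], "yaw": 0},
  {"grip": 0, "travel": [0.01, -0.016, 0], "yaw": 0},
  {"grip": 0, "travel": [0.01, -0.016, 0], "yaw": 0},
  {"grip": 0, "travel": [0.01, -0.016, 0], "yaw": 0},
  {"grip": 0, "travel": [0.01, -0.016, 0], "yaw": 0},
  {"grip": 0, "travel": [0, 0, -0.02], "yaw": 0},
  {"grip": 0, "travel": [0, 0, -0.02], "yaw": 0},
  {"grip": 0, "travel": [0, 0, -0.015], "yaw": 0},
  {"grip": 0, "travel": [0, 0, 0], "yaw": 0},
  {"grip": 0, "travel": [0, 0, 0], "yaw": 0},
])

```text
time_s: 14.1
eef_pos: [0.6197, -0.0491, 0.0384]
eef_rot: [3.14, 0.0, -1.303]
contact_force: [0.1, -0.2, 1.0]
width: 0.0005
```

```bash
python3 blob.py .028; python3 look.py side s7 275 145 90 75 8
```

```text
tcp local [ 0.00087926 -0.15432269] 0.03839717436405419 [ 0.1 -0.2  1. ]
side 268 mid [ 0.0007 -0.0338] ends -0.0907 0.0829 yrange -0.1245 0.049 tilt -0.4
top 306 mid [ 0.003  -0.0415] ends -0.1014 0.0867 yrange -0.1428 0.0452 tilt 0.2
top 29 mid [-0.0321 -0.1544] ends -0.0191 0.0249 yrange -0.161 -0.148 tilt 82.4
top 124 mid [-0.1524 -0.1516] ends -0.0786 0.0585 yrange -0.1601 -0.1222 tilt -85.1
top 196 mid [-0.2053  0.0499] ends -0.1338 0.1085 yrange -0.0838 0.1584 tilt 0.3
[ 0.62088978 -0.04874756  0.03996827] [-3.13979575e+00 -4.82863560e-04 -1.30279478e+00] [0.05515884 0.38814222 0.22535099]
```

View pics/s7.png

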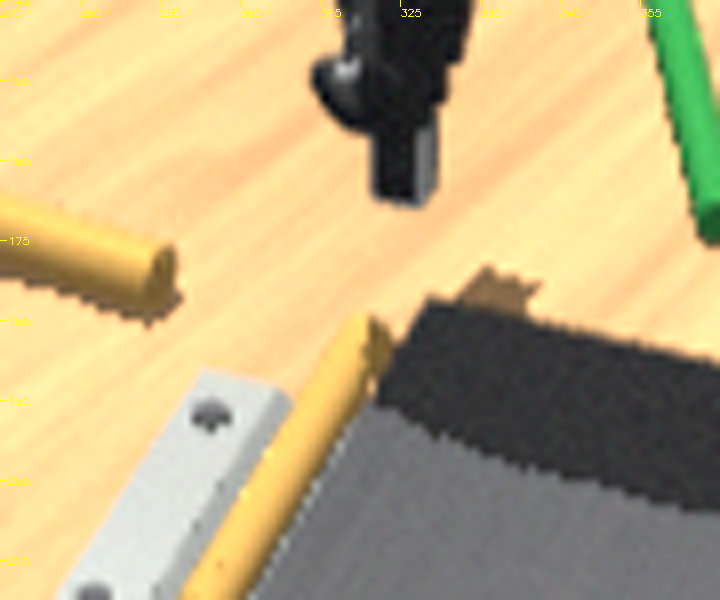

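The bar is lying in the groove with its right end at about (321,187). The shut tip is at (325,170). I'll compute the true tip position.

```bash
python3 - <<'E'
from h import *;import pickle
s,c=pickle.load(open("s7.pkl","rb"))
t=np.array([.578,.0995]);y=.2676;M=np.array([[np.cos(y),-np.sin(y)],[np.sin(y),np.cos(y)]])
p=s["eef_pos"]
for z in(.03,.04,.05,.06): print(z,proj(c,[[*(M@((p[:2]-t)@M+d)+t),z] for d in([0,0],[-.011,.008],[.011,.008])]).round(1).tolist())
print(proj(c,[[*(M@np.array(q)+t),z] for q,z in(((0,-.107),.028),((0,-.112),.028),((0,-.117),.028),((0,-.122),.028))]).round(1).tolist())
E
```

```text
0.03 [[324.2, 178.6], [326.7, 180.9], [319.8, 179.3]]
0.04 [[324.2, 175.9], [326.7, 178.2], [319.8, 176.7]]
0.05 [[324.2, 173.2], [326.8, 175.5], [319.8, 174.0]]
0.06 [[324.2, 170.5], [326.8, 172.8], [319.7, 171.3]]
[[319.3, 188.6], [319.9, 187.6], [320.5, 186.6], [321.1, 185.6]]
```

The shut tips sit about 20 mm above the reported TCP. I'll shift 6 mm away from the plate edge, lower so the tip is at about z = 22 mm, and push left.

>>> send_rows([
  {"grip": 0, "travel": [0.006, 0.0016, 0], "yaw": 0},
  {"grip": 0, "travel": [0, 0, -0.015], "yaw": 0},
  {"grip": 0, "travel": [0, 0, -0.015], "yaw": 0},
  {"grip": 0, "travel": [0, 0, -0.006], "yaw": 0},
  {"grip": 0, "travel": [0, 0, 0], "yaw": 0},
  {"grip": 0, "travel": [-0.0013, 0.0048, 0], "yaw": 0},
  {"grip": 0, "travel": [-0.0013, 0.0048, 0], "yaw": 0},
  {"grip": 0, "travel": [-0.0013, 0.0048, 0], "yaw": 0},
  {"grip": 0, "travel": [-0.0013, 0.0048, 0], "yaw": 0},
  {"grip": 0, "travel": [-0.0008, 0.0029, 0], "yaw": 0},
  {"grip": 0, "travel": [-0.0008, 0.0029, 0], "yaw": 0},
  {"grip": 0, "travel": [-0.0008, 0.0029, 0], "yaw": 0},
  {"grip": 0, "travel": [-0.0008, 0.0029, 0], "yaw": 0},
  {"grip": 0, "travel": [-0.0008, 0.0029, 0], "yaw": 0},
  {"grip": 0, "travel": [-0.0008, 0.0029, 0], "yaw": 0},
])

```text
time_s: 15.75
eef_pos: [0.6171, -0.0143, 0.0033]
eef_rot: [-3.141, -0.005, -1.306]
contact_force: [2.8, -4.8, -0.6]
width: -0.0
```

```bash
python3 blob.py .028|grep -E "tcp|side"
```

```text
tcp local [ 0.00759584 -0.1201217 ] 0.00332575940355824 [ 2.8 -4.8 -0.6]
side 268 mid [ 0.0006 -0.0248] ends -0.0933 0.0808 yrange -0.1181 0.0559 tilt -0.3
```

Contact at about 5 N, and the bar is sliding left. About 19 mm to go.

>>> send_rows([
  {"grip": 0, "travel": [-0.0005, 0.0019, 0], "yaw": 0},
  {"grip": 0, "travel": [-0.0005, 0.0019, 0], "yaw": 0},
  {"grip": 0, "travel": [-0.0005, 0.0019, 0], "yaw": 0},
  {"grip": 0, "travel": [-0.0005, 0.0019, 0], "yaw": 0},
  {"grip": 0, "travel": [-0.0005, 0.0019, 0], "yaw": 0},
  {"grip": 0, "travel": [-0.0005, 0.0019, 0], "yaw": 0},
  {"grip": 0, "travel": [-0.0005, 0.0019, 0], "yaw": 0},
  {"grip": 0, "travel": [-0.0005, 0.0019, 0], "yaw": 0},
])

```text
time_s: 16.65
eef_pos: [0.6127, 0.0015, 0.0032]
eef_rot: [-3.141, -0.004, -1.305]
contact_force: [1.4, -4.8, 0.9]
width: 0.0003
```

```bash
python3 blob.py .028|grep -E "tcp|side"
```

```text
tcp local [ 0.00757583 -0.10366579] 0.0032361603597016106 [ 1.4 -4.8  0.9]
side 254 mid [ 0.0004 -0.0169] ends -0.0863 0.0796 yrange -0.1031 0.0628 tilt -0.1
```

>>> send_rows([
  {"grip": 0, "travel": [-0.0003, 0.001, 0], "yaw": 0},
  {"grip": 0, "travel": [-0.0003, 0.001, 0], "yaw": 0},
])

```text
time_s: 16.95
eef_pos: [0.6121, 0.0037, 0.0032]
eef_rot: [-3.141, -0.003, -1.305]
contact_force: [2.1, -5.9, 0.2]
width: -0.0
```

>>> send_rows([
  {"grip": 0, "travel": [-0.0003, 0.001, 0], "yaw": 0},
])

```text
time_s: 17.05
eef_pos: [0.6118, 0.0048, 0.0032]
eef_rot: [-3.141, -0.003, -1.305]
contact_force: [1.8, -5.5, 0.9]
width: 0.0001
```

>>> send_rows([
  {"grip": 0, "travel": [-0.0003, 0.001, 0], "yaw": 0},
  {"grip": 0, "travel": [-0.0003, 0.001, 0], "yaw": 0},
])

```text
time_s: 17.25
eef_pos: [0.6113, 0.0069, 0.0033]
eef_rot: [-3.141, -0.003, -1.305]
contact_force: [2.1, -5.8, 1.2]
width: -0.0001
```

>>> send_rows([
  {"grip": 0, "travel": [-0.0003, 0.001, 0], "yaw": 0},
  {"grip": 0, "travel": [-0.0003, 0.001, 0], "yaw": 0},
])

```text
time_s: 17.45
eef_pos: [0.6107, 0.0089, 0.0033]
eef_rot: [-3.141, -0.003, -1.305]
contact_force: [1.7, -5.2, 1.3]
width: 0.0
```

>>> send_rows([
  {"grip": 0, "travel": [-0.0003, 0.001, 0], "yaw": 0},
])

```text
time_s: 17.55
eef_pos: [0.6105, 0.0095, 0.0033]
eef_rot: [-3.141, -0.004, -1.305]
contact_force: [2.4, -6.2, 0.7]
width: -0.0001
```

>>> send_rows([
  {"grip": 0, "travel": [-0.0003, 0.001, 0], "yaw": 0},
  {"grip": 0, "travel": [0, 0, 0], "yaw": 0},
])

```text
time_s: 17.75
eef_pos: [0.6105, 0.0095, 0.0033]
eef_rot: [-3.141, -0.005, -1.305]
contact_force: [2.9, -6.5, 0.4]
width: -0.0001
```

>>> send_rows([
  {"grip": 0, "travel": [-0.0003, 0.001, 0], "yaw": 0},
  {"grip": 0, "travel": [0, 0, 0], "yaw": 0},
])

```text
time_s: 17.95
eef_pos: [0.6105, 0.0095, 0.0033]
eef_rot: [-3.141, -0.006, -1.306]
contact_force: [2.5, -8.1, 0.1]
width: -0.0002
```

>>> send_rows([
  {"grip": 0, "travel": [-0.0003, 0.001, 0], "yaw": 0},
  {"grip": 0, "travel": [0, 0, 0], "yaw": 0},
])

```text
time_s: 18.15
eef_pos: [0.6105, 0.0096, 0.0034]
eef_rot: [-3.141, -0.007, -1.307]
contact_force: [3.7, -9.3, 0.1]
width: -0.0
```

```bash
sed -i 's/(.02,.07),(.02,-.16)/(.02,.1),(.02,-.16)/' blob.py; python3 blob.py .028|grep -E "tcp|side"; python3 look.py side s8 265 165 90 75 8
```

```text
tcp local [ 0.00754944 -0.09533304] 0.003366044886390404 [ 3.7 -9.3  0.1]
side 240 mid [ 0.0003 -0.0124] ends -0.0822 0.0752 yrange -0.0946 0.0628 tilt 0.2
[0.61045715 0.00955051 0.00334725] [-3.14059925 -0.00726425 -1.30674977] [ 2.64308648 -7.69606966  1.20221575]
```

View pics/s8.png

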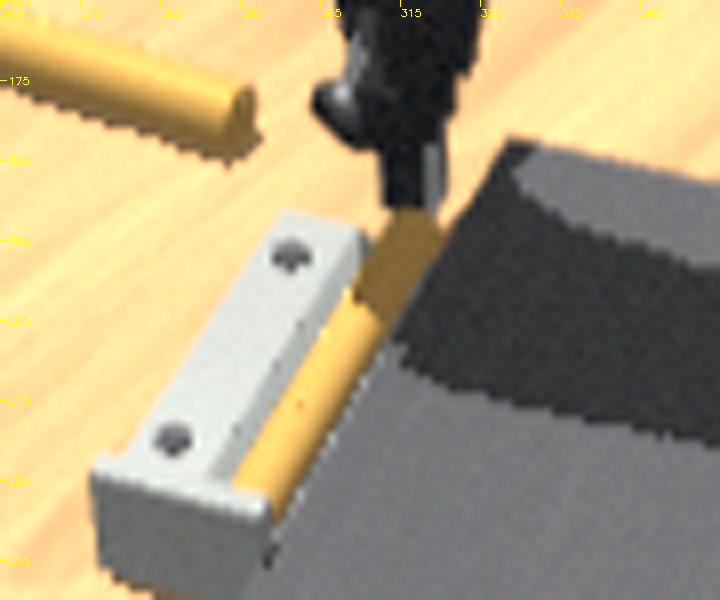

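The bar lies in the groove with its left end behind the stop's lip. The TCP has stopped moving while the force rises. I'll press a little harder to confirm it's home.

>>> send_rows([
  {"grip": 0, "travel": [-0.0005, 0.0019, 0], "yaw": 0},
  {"grip": 0, "travel": [-0.0005, 0.0019, 0], "yaw": 0},
  {"grip": 0, "travel": [-0.0005, 0.0019, 0], "yaw": 0},
  {"grip": 0, "travel": [-0.0005, 0.0019, 0], "yaw": 0},
  {"grip": 0, "travel": [-0.0005, 0.0019, 0], "yaw": 0},
  {"grip": 0, "travel": [0, 0, 0], "yaw": 0},
  {"grip": 0, "travel": [0, 0, 0], "yaw": 0},
])

```text
time_s: 19.0
eef_pos: [0.6103, 0.0098, 0.0035]
eef_rot: [-3.14, -0.018, -1.312]
contact_force: [5.6, -17.9, -0.3]
width: 0.0002
```

It holds against about 19 N with no movement, so it's home. I'll back the hand off to the right, then up and away.

>>> send_rows([
  {"grip": 0, "travel": [0.001, -0.004, 0], "yaw": 0},
  {"grip": 0, "travel": [0.001, -0.004, 0], "yaw": 0},
  {"grip": 0, "travel": [0.001, -0.004, 0], "yaw": 0},
  {"grip": 0, "travel": [0.0015, -0.005, 0], "yaw": 0},
  {"grip": 0, "travel": [0.0026, -0.0096, 0], "yaw": 0},
  {"grip": 0, "travel": [0.0053, -0.0193, 0], "yaw": 0},
  {"grip": 0, "travel": [0.0053, -0.0193, 0], "yaw": 0},
  {"grip": 0, "travel": [0, 0, 0.03], "yaw": 0},
  {"grip": 0, "travel": [0, 0, 0.04], "yaw": 0},
  {"grip": 0, "travel": [0, 0, 0.04], "yaw": 0},
  {"grip": 0, "travel": [0, 0, 0.04], "yaw": 0},
  {"grip": 0, "travel": [-0.01, -0.04, 0.01], "yaw": 0},
  {"grip": 0, "travel": [-0.02, -0.04, 0], "yaw": 0},
  {"grip": 0, "travel": [-0.02, -0.04, 0], "yaw": 0},
  {"grip": 0, "travel": [-0.02, -0.04, 0], "yaw": 0},
  {"grip": 0, "travel": [-0.02, -0.02, 0], "yaw": 0},
  {"grip": 0, "travel": [0, 0, 0], "yaw": 0},
  {"grip": 0, "travel": [0, 0, 0], "yaw": 0},
])

```text
time_s: 20.8
eef_pos: [0.5337, -0.2192, 0.1628]
eef_rot: [-3.141, 0.002, -1.303]
contact_force: [0.5, 0.8, 0.6]
width: -0.0001
```

```bash
python3 blob.py .028; python3 look.py top t9 175 160 150 100 5
```

```text
tcp local [-0.12695824 -0.29560306] 0.16280329635543142 [0.5 0.8 0.6]
side 250 mid [ 0.0005 -0.0136] ends -0.081 0.0798 yrange -0.0946 0.0661 tilt -0.6
top 496 mid [-0.0053 -0.0596] ends -0.1138 0.1353 yrange -0.1619 0.0758 tilt 8.8
top 35 mid [0.0067 0.098 ] ends -0.0166 0.0147 yrange 0.0918 0.1081 tilt -83.3
top 358 mid [-0.1937 -0.0287] ends -0.14 0.1897 yrange -0.161 0.1608 tilt -6.5
[ 0.53495535 -0.21727266  0.16299508] [-3.14018406e+00  2.05140630e-03 -1.29918823e+00] [0.63892263 0.17217353 0.70876863]
```

View pics/t9.png

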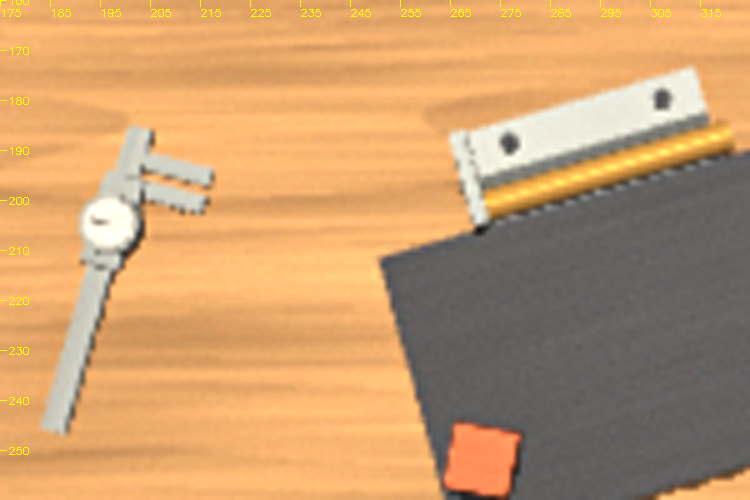

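The bar lies in the groove with its left end touching the stop at about (271,201) and its right end just past the block at about (321,187). The weight and caliper have not moved, and the hand is clear.

```bash
python3 -c "
from plant import job;print(job.finish_job())"
```

```text
the job is handed in; nothing more can be done
None
```

The bar is seated in the V-groove with its left end against the stop, and I handed the job in at about 21 s of the 54 s allowed. I rolled it across the plate with two spread fingertips, then pushed it endways with the fingers shut. It was never picked up or tipped on end.

**Last checks:**
- **Home against the stop:** pressed at about 19 N, well above the roughly 5–6 N it took to slide, the bar moved only about 0.3 mm.
- **Final top view:** the bar lies in the groove touching the stop, with its right end just past the block. The weight and caliper are in their starting places and the hand is clear. The shroud was outside that picture; no move went near it.

**What went wrong or disagreed:**
- **First rolling pass missed:** the fingertips turned out to be about 20–27 mm above the reported tool point, so the hand passed over the bar and left it where it was. I lowered the hand and repeated the pass.
- **Bar ends from image code:** in the last check these were not usable. The side view has the stop hiding the left end, and the top-view colour mask picked up bench wood. I relied on the push force and the picture instead.

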